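# Square up the dessert dishes on the buffet counter

## Robot

A 7-joint arm with a two-finger parallel gripper is mounted at the origin on the work surface. World frame = base frame: x ahead of the robot, y to its left, z up, the work surface at z = 0. Lengths are in mm, angles in rad, forces in N, time in s.
With the tool pointing down it reaches from about 350 to 900 mm from the base axis. Payload 8.1 kg.
Tool frame: the origin (TCP) lies between the finger pads; the fingertips stand 25 mm ahead of it and the grasp point (between the pads) lies 6 mm ahead of it; z points along the fingers, y is the direction in which the jaws open and shut (so a half turn about z gives the same grasp; the last joint's range is limited). The gripper opens to 85 mm and grips with 20 to 120 N. Pads are 22 mm wide; open, the fingers measure 114 mm over their backs; the gripper's body (76 mm by 85 mm) begins 54 mm behind the grasp point. The pads swing forward as they close: fully open they stand 13 mm farther back than shut.
Start: joints at [1.141, 0.434, 0.025, 1.573, -0.012, 1.134, -0.075], TCP at [200.61, -591.942, 256.323] pointing down, gripper open.
Joint ranges: [-2.62, 2.62], [-0.44, 2.09], [-1.27, 1.32], [0.08, 2.57], [-1.32, 4.46], [0.12, 2], [-2.74, 2.74]. Speed limits (rad/s): [2.22, 2.22, 3.01, 3.01, 3.14, 3.14, 3.14].

## Interface

Orientations are given as a 3x3 rotation matrix whose columns are the frame's x, y, z axes.
In Python, from workcell import move_ptp, line_to, move_j, move_gripper, dwell, inverse_kinematics, sense, snapshot, camera_params, PlanningError, job_done gives the robot as it stands. Calls block until the motion is done:
- move_ptp(position, orientation): joint-space move of the TCP to a pose.
- line_to(position, rate=150, frame=None, until_force=None): straight line of the TCP; frame=None keeps the orientation; rate is the mean speed in mm/s. With until_force (N) it stops when the force on the tool has changed by that much, and returns True; else False.
- move_j(angles): joint-space move.
- move_gripper(opening, strength=None): finger opening in mm; strength is the grip in N (None keeps the last); returns when the fingers have stopped.
- dwell(seconds).
- inverse_kinematics(position, orientation): joint angles nearest the present ones, or None.
- sense(): the state.
- snapshot(name): name is "side" or "top" or "wrist"; returns (picture, depth): 420x560x3 uint8, red, green, blue; 420x560 float32, mm along the optical axis (not along the pixel's ray), 0 where there is no reading.
- camera_params(name): a dict with "fx", "fy", "cx", "cy" (pixels), "distortion" ([k1, k2, p1, p2, k3] as OpenCV has them; the pictures are not rectified), "R" (3x3) and "t" (3): a world point X has camera coordinates R X + t. Camera axes: x right, y down, z forward; pixel columns grow to the right and rows downward; lengths in mm; the calibration is good to about 2 mm. A picture is of the moment at which its call begins: read the wrist's pose just before it. camera_params takes no time and is no camera call; for the wrist camera it gives the pose at the moment of the call.
A pose or a line that the arm cannot do raises PlanningError and nothing moves.
- job_done(): hands the job in, once; it reports no verdict.
The state is a dict: "t": time; "q": joint angles; "qd": joint speeds; "effort": joint torques, N m; "tool_pos": TCP position; "eef_rot": TCP orientation; "contact_force": force on the tool from outside, world axes, zero at the start; "torque": the same for the moment, N m; "grip_width": finger opening in mm.
Only numpy, scipy, OpenCV 4.12 (cv2) and the standard library are available. Lean on these libraries where they do the work, as an engineer would, in place of code of your own. Each camera call takes 0.05 s, during which the arm holds its last target. There are 200 camera calls.

## Task

Three square white dessert dishes stand in a ragged row on the buffet counter. Pick up the wooden straightedge by its upright post and push the dishes away from you with its long edge until all three sit flat against it, in one straight row and square to it, without touching the dishes with the gripper or arm. Then leave the straightedge standing on the counter and let go.

Things in the scene. Friction and masses are not known exactly. Their poses are not given: they have to be found in the camera images.
- straightedge: loose wooden tool, 0.3 kg: bar 280 mm long (y), 36 high, from x = 8 to 28 mm, flat pushing face at x = +28 facing +x; foot behind it to x = -45, 90 long, 12 high; upright square post 26 x 26 mm at the origin, top at 116: grip about 95 mm up, either pair of sides. Origin on the counter under the post, z up. Starts left or right of the row, bar pointing away from the robot, +x to the left; a flat paddle lies opposite.
- dish_left: square white ceramic dish with a muffin, 64 x 64 mm, 49 mm high in all, about 0.25 kg, loose; origin at the centre of its underside, z up, x and y square to its sides (at the start x roughly away from the robot, y along the row to the left). Left of the row, seen from the robot. Neighbours are about 86 mm apart along the row, staggered up to 65 mm, turned up to 15 degrees.
- dish_middle: square white ceramic dish with a muffin, 64 x 64 mm, 49 mm high in all, about 0.25 kg, loose; origin at the centre of its underside, z up, x and y square to its sides (at the start x roughly away from the robot, y along the row to the left). Middle of the row; starts beyond the line of the other two. A round dish beyond it is not part of the row.
- dish_right: square white ceramic dish with a muffin, 64 x 64 mm, 49 mm high in all, about 0.25 kg, loose; origin at the centre of its underside, z up, x and y square to its sides (at the start x roughly away from the robot, y along the row to the left). Right of the row, seen from the robot.
Things that resemble listed ones, but are neither listed nor needed, are in the scene too. What is shaped like the dish_middle but blue is not meant.

How it is judged (in metres and radians):
On the way:
1. the straightedge, held in the gripper, pushes against the middle dish (contact force between the fingers and straightedge above 1 N and contact force between straightedge and dish_middle above 0.05 N), for 0.05 s.
At the end, for the whole second after the job is handed in: Dishes upright on the counter in one straight row: seen square to each dish, neighbours at most 15 mm (end dishes 25 mm) ahead or behind, no two turned over 10 degrees to each other; straightedge standing on its foot, within 10 degrees of upright; all at rest (x of dish_left in the frame of dish_middle between -0.015 and 0.015 m and x of dish_middle in the frame of dish_left between -0.015 and 0.015 m and x of dish_middle in the frame of dish_right between -0.015 and 0.015 m and x of dish_right in the frame of dish_middle between -0.015 and 0.015 m and x of dish_left in the frame of dish_right between -0.025 and 0.025 m and x of dish_right in the frame of dish_left between -0.025 and 0.025 m and angle between the y axis of dish_left and the y axis of dish_middle, either way round below 0.175 rad and angle between the y axis of each of dish_middle, dish_left and the y axis of dish_right, either way round below 0.175 rad and angle between each of dish_left, dish_middle, dish_right, straightedge's own z axis and vertical below 0.175 rad and height (world z) of each of dish_left, dish_middle, dish_right, straightedge below 0.01 m and linear speed of each of dish_left, dish_middle, dish_right, straightedge below 0.02 m/s); the robot touches nothing.
It fails at once if the gripper or arm touches a dish (contact force between any of the fingers, the arm and dish_left above 0.5 N or contact force between any of the fingers, the arm and dish_middle above 0.5 N or contact force between any of the fingers, the arm and dish_right above 0.5 N).
It also fails if it takes over 40 s, if anything falls off the work surface, if the arm or the gripper's body presses on something with over 40 N, if the wrist force passes 120 N, or if a joint passes its speed limit or range.

## Working session

There is one attempt and no reset: what is moved stays moved. The work goes in short steps, each a Python script; the robot and the scene stay as the last script left them, time stands still between calls to the robot, and variables do not carry over. Pictures are saved under pics/ and viewed, about 8 in all and at most 12, crops included, and the job is handed in when it is done.

```bash
mkdir -p pics; ls; python3 - <<'E'
from workcell import *
import cv2,numpy as np
for n in ("top","side"):
    p,d=snapshot(n); cv2.imwrite(f"pics/{n}0.png",p[:,:,::-1]); np.savez(f"{n}0.npz",p=p,d=d)
    c=camera_params(n); print(n,c)
s=sense();print(s["t"],s["tool_pos"],s["eef_rot"],s["grip_width"])
E
```

```text
pics
top {'fx': 497.04649647953534, 'fy': 497.04649647953534, 'cx': 280.0226358951343, 'cy': 208.5110177917334, 'distortion': array([-0.08225589,  0.        ,  0.        ,  0.        ,  0.        ]), 'R': array([[-0.02893358, -0.99931002, -0.02328814],
       [-0.98878062,  0.03202882, -0.14590081],
       [ 0.14654603,  0.01880543, -0.98902508]]), 't': array([  24.58730417,  487.02358981, 1212.61161972])}
side {'fx': 390.25212724976586, 'fy': 390.25212724976586, 'cx': 274.51355367385196, 'cy': 208.0319030323931, 'distortion': array([-0.08059398,  0.        ,  0.        ,  0.        ,  0.        ]), 'R': array([[-0.94279514, -0.33290877, -0.01758075],
       [-0.16174149,  0.50289032, -0.84908246],
       [ 0.29150819, -0.79766727, -0.52796771]]), 't': array([478.61208633, 114.31883955, 649.04793187])}
0.1 [ 200.41965865 -591.57674427  255.61072511] [[ 9.47102972e-01  3.20929283e-01 -5.96202568e-04]
 [ 3.20929796e-01 -9.47102148e-01  1.25998991e-03]
 [-1.60297074e-04 -1.38467936e-03 -9.99999028e-01]] 85.59387103697445
```

View pics/top0.png

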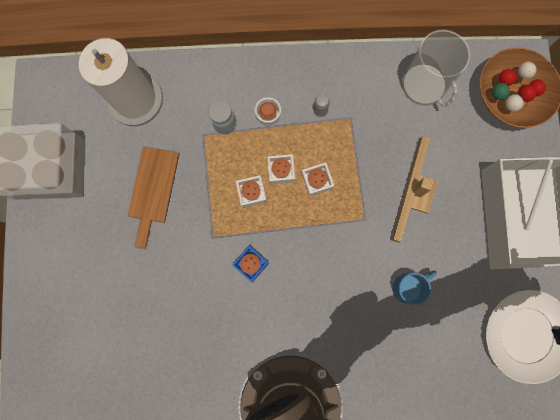

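View pics/side0.png

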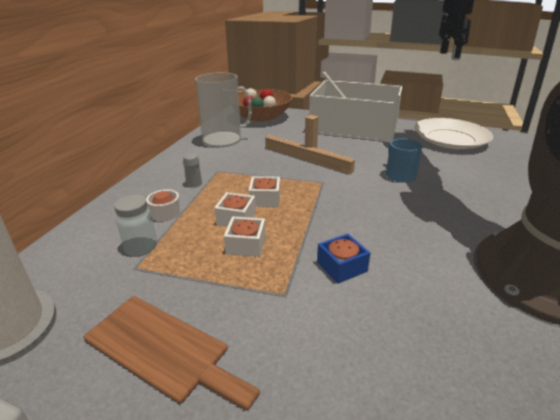

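The candidates, by pixel in the top view:

- **White square dishes:** (251,190) is left, (281,168) is middle and (318,178) is right. These fit the description.
- **Blue square at (250,263):** the look-alike, so excluded.
- **Round dish at (267,110):** lies beyond the row and is not part of it.
- **Straightedge at (413,188):** has an upright post at (422,185), with the bar on its left, to the right of the row.
- **Flat wooden item at (153,190):** the paddle, opposite the straightedge.

Next I'll measure the poses and check an enlarged crop.

```bash
cat > h.py <<'E'
import cv2,numpy as np
from workcell import *
def world(d,c):
    h,w=d.shape; u,v=np.meshgrid(np.arange(w),np.arange(h))
    K=np.array([[c["fx"],0,c["cx"]],[0,c["fy"],c["cy"]],[0,0,1]])
    n=cv2.undistortPoints(np.stack([u,v],-1).reshape(-1,1,2).astype(float),K,c["distortion"]).reshape(h,w,2)
    P=np.dstack([n,np.ones((h,w))])*d[...,None]
    return (P-c["t"])@c["R"]      # R^T (P-t)
def rect(pts):
    (x,y),(a,b),_=r=cv2.minAreaRect(pts[:,:2].astype(np.float32))
    box=cv2.boxPoints(r); e=box[1]-box[0]; f=box[2]-box[1]
    if np.hypot(*f)>np.hypot(*e): e=f
    return np.array([x,y]),sorted([a,b]),np.degrees(np.arctan2(e[1],e[0]))
def dishes(p,W):
    hsv=cv2.cvtColor(p,cv2.COLOR_RGB2HSV); Z=W[...,2]
    X,Y=W[...,0],W[...,1]
    m=((hsv[...,1]<60)&(hsv[...,2]>130)&(Z>15)&(Z<60)).astype(np.uint8)
    out=[]
    cs,_=cv2.findContours(m,cv2.RETR_EXTERNAL,cv2.CHAIN_APPROX_NONE)
    for k in cs:
        if cv2.contourArea(k)<150: continue
        mm=cv2.drawContours(np.zeros_like(m),[k],-1,1,-1)>0
        mm&=m>0
        z=np.median(Z[mm]); q=W[mm&(Z>z-8)]
        c,s,a=rect(q); 
        if s[1]<110: out.append((k[:,0].mean(0),c,s,((a+45)%90)-45,z))
    return out
E
python3 - <<'E'
from h import *
f=np.load("top0.npz"); p,d=f["p"],f["d"]; c=camera_params("top"); W=world(d,c)
np.set_printoptions(precision=1,suppress=True)
for o in dishes(p,W): print(*o)
for nm,(u,v) in dict(mat=(230,220),mat2=(340,210),counter=(380,230),round=(267,103),blue=(250,252)).items(): print(nm,W[v,u])
R=W[125:255,380:445]; Z=R[...,2]
hs=cv2.cvtColor(np.ascontiguousarray(p[125:255,380:445]),cv2.COLOR_RGB2HSV); w=hs[...,1]>80
bar=R[w&(Z>30)&(Z<42)]; print("bar",len(bar),*rect(bar),np.median(bar[:,2]))
post=R[w&(Z>108)&(Z<125)]; print("post",len(post),*rect(post),np.median(post[:,2]))
foot=R[w&(Z>6)&(Z<17)]; print("foot",len(foot),*rect(foot))
B=p[90:290,200:450]; cv2.imwrite("pics/crop.png",cv2.resize(B,None,fx=3,fy=3,interpolation=2)[:,:,::-1])
E
```

```text
[546.5 305.3] [ 228.6 -653.4] [42.447628021240234, 97.65951538085938] -34.44075 20.31471468809582
[250.9 190.7] [536.3  81.8] [63.43156433105469, 65.22660827636719] 11.068771 41.469838832882814
[317.6 178.6] [562.  -87.4] [62.19131851196289, 65.8016357421875] 16.81073 41.51417538787789
[281.  168.2] [591.6   4. ] [63.05512237548828, 65.54917907714844] 3.2622833 41.222950052959504
[267.8 109.7] [747.   33.6] [65.9293441772461, 66.42205047607422] -24.803215 39.98492290633144
mat [467.3 140.7  -1.7]
mat2 [ 483.8 -144.1    1.2]
counter [ 428.7 -244.1    2.1]
round [760.9  34.9  50.8]
blue [382.9  90.2   1.7]
bar 856 [ 527.3 -333.3] [40.78050231933594, 279.460693359375] -19.08392 36.775177539360826
post 122 [ 524.9 -341.1] [26.053112030029297, 26.13312530517578] -21.993317 116.40686903450191
foot 439 [ 519.9 -348.8] [73.74840545654297, 275.97723388671875] -19.273865
```

View pics/crop.png

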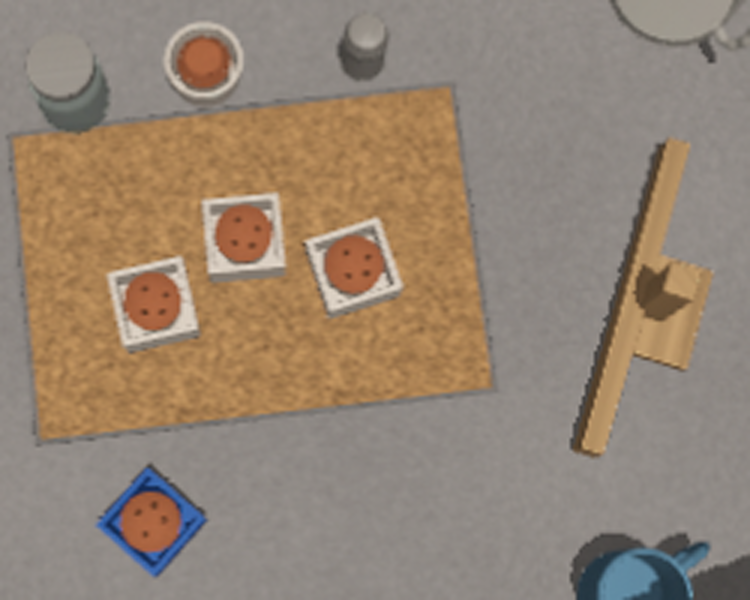

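The crop confirms them: the post stands on the straightedge's foot, and the bar's free face points toward the row. In a frame turned about 10°, the dishes are evenly spaced and turned only +1°, −7° and +7°. I'll push along that heading.

Next I'll refine the bar yaw, choose a reachable jaw pair by inverse kinematics, then grasp and lift.

```bash
cat >> h.py <<'E'
def rot(th):
    y=np.array([np.cos(th),np.sin(th),0]); z=np.array([0,0,-1.]); return np.column_stack([np.cross(y,z),y,z])
HEAD=np.radians(10); U=np.array([np.cos(HEAD),np.sin(HEAD)]); V=np.array([-U[1],U[0]])
def at(s,z): return [*(s*U-98.4*V),z]      # straightedge origin at forward s -> TCP position
E
python3 - <<'E'
from h import *
f=np.load("top0.npz"); p,d=f["p"],f["d"]; W=world(d,camera_params("top"))
R=W[125:255,380:445]; Z=R[...,2]
hs=cv2.cvtColor(np.ascontiguousarray(p[125:255,380:445]),cv2.COLOR_RGB2HSV)
b=R[(hs[...,1]>80)&(Z>30)&(Z<42)][:,:2]; post=np.array([524.9,-341.1])
b=b[np.linalg.norm(b-post,axis=1)>55]
vx,vy,x0,y0=cv2.fitLine(b.astype(np.float32),cv2.DIST_L2,0,.01,.01).ravel()
yaw=np.arctan2(vy,vx)%np.pi+np.pi/2   # direction of bar's normal
n=np.array([-vy,vx]); n*=np.sign(n[1]); sy=np.arctan2(n[1],n[0])
print("straightedge yaw",np.degrees(sy),"bar centreline ahead of post",(np.array([x0,y0])-post)@n,"(expect 18)")
for k in range(4):
    g,e=sy+k*np.pi/2,HEAD+k*np.pi/2
    qs=[inverse_kinematics([*post,z],rot(g)) for z in (220,101)]+[inverse_kinematics(at(s,z),rot(e)) for s,z in ((452,200),(452,101),(568,103))]
    print(k,[None if q is None else np.round(q,2).tolist() for q in qs])
E
```

```text
straightedge yaw 70.71573 bar centreline ahead of post 18.322772109889076 (expect 18)
0 [[0.88, 0.54, -0.59, 1.58, 0.32, 1.12, 1.45], [0.85, 0.66, -0.55, 1.7, 0.42, 0.9, 1.36], [0.46, 0.31, -0.65, 1.99, 0.23, 0.92, -0.14], [0.37, 0.45, -0.57, 2.1, 0.38, 0.7, -0.28], [0.35, 0.62, -0.64, 1.82, 0.47, 0.86, -0.34]]
1 [[-0.19, 0.71, 1.15, 1.67, -0.68, 1.22, -2.35], [0.21, 0.62, 0.42, 1.76, -0.33, 0.83, -2.69], [0.66, 0.38, -0.93, 1.97, 0.37, 0.96, 1.29], [0.52, 0.51, -0.78, 2.09, 0.52, 0.75, 1.15], [0.41, 0.65, -0.74, 1.81, 0.55, 0.9, 1.16]]
2 [[0.46, 0.47, 0.05, 1.62, -0.02, 1.06, -1.4], [0.45, 0.59, 0.06, 1.73, -0.04, 0.82, -1.38], [-0.95, 0.4, 1.18, 2.08, -0.46, 0.95, -2.49], [-0.86, 0.65, 1.15, 2.19, -0.83, 0.85, -2.14], [-0.79, 0.82, 1.15, 1.91, -0.89, 1.03, -2.21]]
3 [[0.67, 0.48, -0.27, 1.6, 0.14, 1.08, 0.03], [0.65, 0.61, -0.24, 1.72, 0.18, 0.84, -0.01], [0.3, 0.28, -0.45, 2.0, 0.15, 0.9, -1.63], [0.19, 0.41, -0.34, 2.11, 0.22, 0.65, -1.7], [0.11, 0.55, -0.29, 1.84, 0.21, 0.79, -1.68]]
```

Option 0 works, with the jaws along the straightedge's x and the joints well inside their ranges. Grasp and lift.

```bash
python3 - <<'E'
from h import *
r=rot(np.radians(70.7)); post=[524.9,-341.1]
move_ptp([*post,220],r); line_to([*post,101],rate=120)
move_gripper(0,60); s=sense(); print(s["t"],s["grip_width"],s["tool_pos"])
line_to([*post,190],rate=120); s=sense(); print(s["t"],s["grip_width"],s["contact_force"])
p,d=snapshot("side"); cv2.imwrite("pics/s1.png",p[:,:,::-1])
E
```

```text
3.3417 25.618219099539722 [ 525.00041465 -341.35844482  101.30395278]
4.2333 25.635618046458305 [-0.05009761 -0.47209055 -2.58004602]
```

View pics/s1.png

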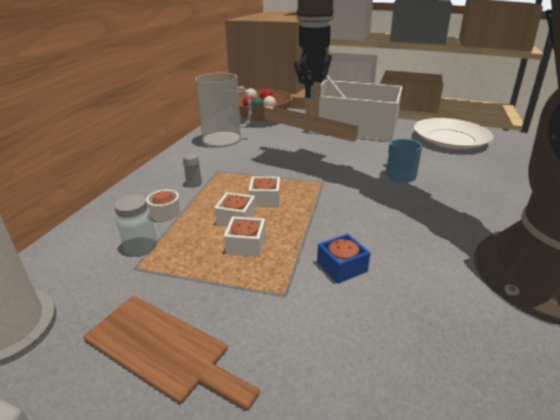

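The straightedge is held level, with the bar around (310,122). Now I'll carry it behind the row, lower it, and check before pushing.

```bash
python3 - <<'E'
from h import *
line_to(at(452,195),rate=160,frame=rot(HEAD))
line_to(at(452,120),rate=120)
hit=line_to(at(452,98),rate=20,until_force=2)
s=sense(); print(s["t"],hit,s["tool_pos"],s["contact_force"],s["grip_width"])
z=s["tool_pos"][2]
if hit: line_to(at(452,z+1.5),rate=20)
p,d=snapshot("top"); cv2.imwrite("pics/t2.png",cv2.resize(p[80:300,150:450],None,fx=2.6,fy=2.6)[:,:,::-1])
p,d=snapshot("side"); cv2.imwrite("pics/s2.png",p[:,:,::-1])
E
```

```text
8.1333 True [462.05314731 -18.44513409 101.2177526 ] [-0.6981855  -0.49916636  4.84146252] 25.419087666213283
```

View pics/t2.png

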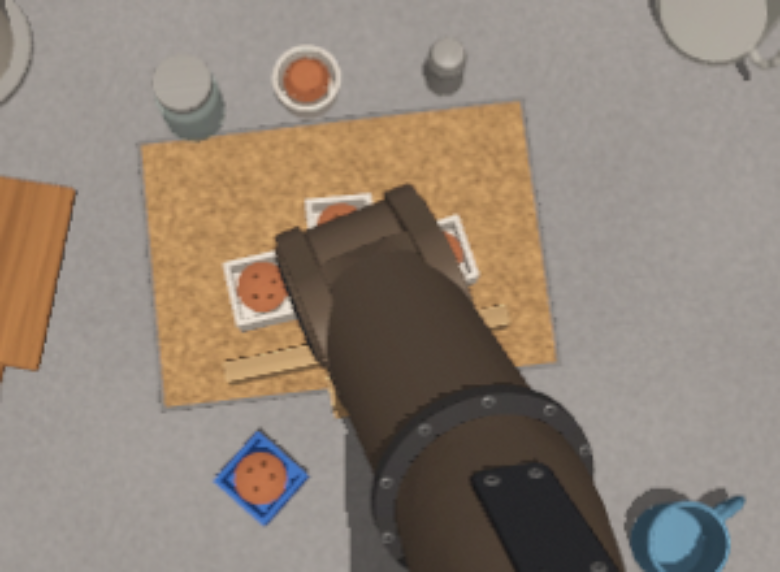

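View pics/s2.png

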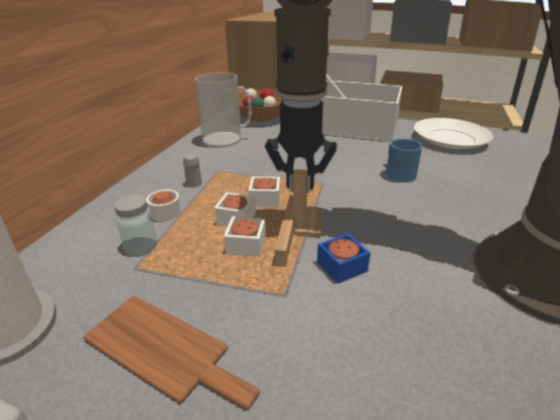

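The bar sits behind the row, parallel to it. Its ends are at (225,370) and (508,315), about 13 mm right of the row's centre, since the left dish's edge at x≈228 is flush with the bar end. I'll shift it 12 mm left and push slowly.

```bash
sed -i 's/98\.4\*V/86.4*V/' h.py; python3 - <<'E'
from h import *
z=sense()["tool_pos"][2]
line_to(at(452,z),rate=30)
line_to(at(525,z),rate=35); s=sense(); print(s["t"],s["contact_force"],s["grip_width"])
line_to(at(570,z),rate=25); s=sense(); print(s["t"],s["contact_force"],s["grip_width"],s["tool_pos"])
dwell(.2)
p,d=snapshot("top"); np.savez("t3.npz",p=p,d=d); cv2.imwrite("pics/t3.png",cv2.resize(p[80:300,150:450],None,fx=2.6,fy=2.6)[:,:,::-1])
p,d=snapshot("side"); cv2.imwrite("pics/s3.png",cv2.resize(p[120:320,120:420],None,fx=2.6,fy=2.6)[:,:,::-1])
E
```

```text
11.2833 [-2.78944555 -1.45949341 -3.93124038] 25.6760216330013
13.2333 [-3.70838096 -0.87530973 -1.53070671] 24.93735827350809 [576.29494574  13.90213238 102.5130353 ]
```

View pics/s3.png

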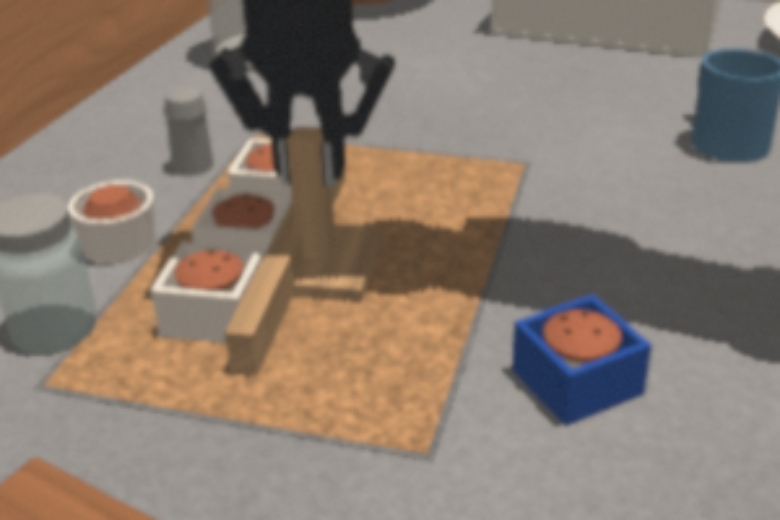

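All three dishes now sit against the bar. Their near faces run along it, from (240,330) to about (290,180). Set down, release, retreat and check.

```bash
python3 - <<'E'
from h import *
np.set_printoptions(precision=1,suppress=True)
s=sense(); z=s["tool_pos"][2]
print(line_to(at(570,z-4),rate=15,until_force=3)); print(sense()["tool_pos"])
move_gripper(60); dwell(.2)
line_to(at(570,230),rate=100)
move_ptp([330,-400,300],rot(np.radians(30)))
dwell(.3); s=sense(); print(s["t"],s["contact_force"])
p,d=snapshot("top"); c=camera_params("top"); W=world(d,c)
D=[o for o in dishes(p,W) if abs(o[1][1])<160]
for o in D: print(*o)
sq=sorted([o for o in D if o[1][0]<690],key=lambda o:-o[1][1])
for i in range(3):
    for j in range(3):
        if i!=j:
            a=np.radians(sq[i][3]); e=sq[j][1]-sq[i][1]; print("LMR"[j],"in","LMR"[i],"x %.1f"%(e@[np.cos(a),np.sin(a)]), "dyaw %.1f"%(sq[j][3]-sq[i][3]))
Z=W[...,2]; m=(Z>108)&(Z<125)&(W[...,0]>500)&(W[...,0]<640)&(abs(W[...,1])<80); print("post",m.sum(),W[m].mean(0))
cv2.imwrite("pics/t4.png",cv2.resize(p[80:300,150:450],None,fx=2.6,fy=2.6)[:,:,::-1])
E
```

```text
True
[576.3  13.9 101.3]
17.9083 [-0.3 -0.8 -0.3]
[244.3 157.3] [621.9  96.7] [63.49127197265625, 66.27043151855469] 9.750698 41.93800187125599
[276.6 150.7] [636.1  13.9] [63.431156158447266, 64.78609466552734] 10.4216385 42.12489204033227
[310.6 143.7] [651.4 -72.7] [64.23763275146484, 64.59906005859375] 9.882244 42.11426151193709
[267.8 109.8] [746.2  33.6] [65.82841491699219, 66.20203399658203] -34.207596 39.56682151737336
M in L x 0.0 dyaw 0.7
R in L x 0.4 dyaw 0.1
L in M x 1.0 dyaw -0.7
R in M x -0.7 dyaw -0.5
L in R x -0.0 dyaw -0.1
M in R x -0.2 dyaw 0.5
post 120 [574.1  11.6 117. ]
```

View pics/t4.png

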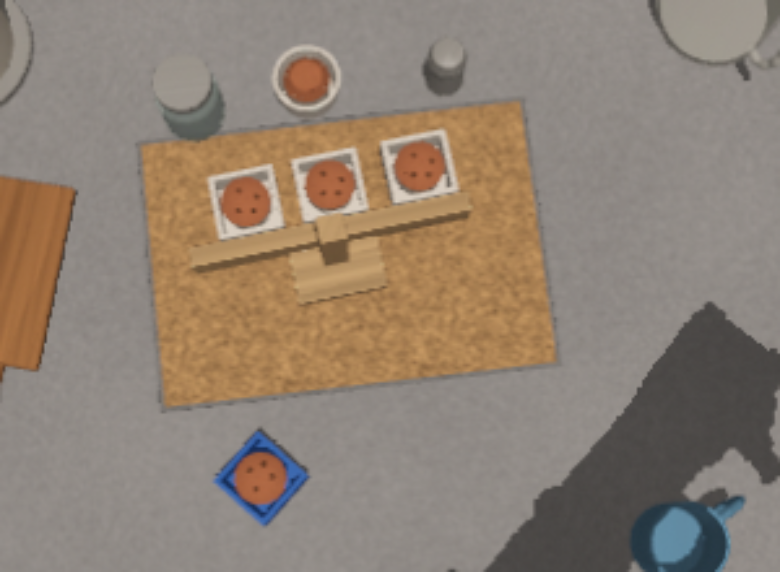

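The three dishes, at (246,203), (330,185) and (420,167), stand in a straight row flat against the bar. The straightedge is upright and free.

```bash
python3 -c "
from workcell import *
job_done(); print(sense()['t'])"
```

```text
the job is handed in; nothing more can be done
the job is handed in; nothing more can be done
```

I gripped the straightedge by its post, set it down behind the row and shifted it 12 mm left to centre it. I then pushed all three dishes at a 10° heading until they sat flat against the bar. After that I lowered it to the counter, let go and moved the arm clear. I handed the job in just after the last check at 17.9 s, against the 40 s limit.

- **Dishes:** in the last top view they were within about 1 mm of each other, ahead or behind, and turned less than 1° to each other. The limits are 15 mm for neighbours, 25 mm for the end dishes, and 10°.
- **Straightedge:** it was standing upright with its post top at 117 mm (116 mm expected). The measured post centre was about 3 mm from where I released it, close to the 2 mm calibration error.
- **Pushing contact:** no direct force reading confirms the bar pressing on the middle dish. The pictures show it against the bar and pushed about 46 mm, and the tool felt about 4 N of resistance at the end of the push.
- **Arm clear of dishes:** contact was not measured directly. The fingers were set to stay about 76 mm up, above the 49 mm dishes.

No check failed or disagreed.

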